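# Stack the tote tray on its parts case and latch it

### The job

Pick up the tote tray by its handle and carry it level, with its jars, to the parts case in the locator frame; feel for the sockets without forcing anything and let all four corner lugs drop in, so that the tray sits fully home on the case's rim. Then swing the yellow latch fully closed over the tray's edge and let go. Press only gently (the plastic cracks at about 60 N), and leave the other things on the bench where they are.

Things in the scene. Friction and masses are not known exactly. Their poses are not given: they have to be found in the camera images.
- tray: Grey-blue tote tray to be stacked: outer 140 mm (its x) by 200 mm (its y), walls 45 mm high, with a black handle bar above the middle and four lugs under the corners, on which it stands on the bench. Origin: centre of its underside (10 mm above the bench as it stands), z up. Tray 0.3 to 0.6 kg; with the two jars in it up to 0.85 kg. Fits either way round.
- tray_handle (a point): Centre of the tray's handle bar, 94 mm above the underside. The bar runs along the tray's y, 18 mm thick (along x), 136 mm long, 24 mm high (82 to 106 mm above the underside), on two posts at y = +-60 mm. Pinch it across its thickness at the middle, from above.
- tray_lug (a point): Tip centre of one of the tray's four orange lugs, the one at x = +56, y = +86 mm, 10 mm below the underside; the others are at x = +-56, y = +-86 mm. Round, 10 mm long, 14 mm in diameter, tapering over the last 2 mm to 13 mm at the tip.
- tray_keeper (a point): Middle of the outer edge of the yellow keeper ledge on the tray's -x wall, 77 mm from the tray's centre; the ledge is 60 mm long, juts out 7 mm and lies 17 to 23 mm above the underside. The +x wall has the same. The latch hooks over the ledge's top.
- base: Low aluminium locator frame screwed to the bench, 172 mm (x) by 232 mm (y), 20 mm high. Origin: centre of its underside at bench level, z up. In it stands the open dark-blue parts case that takes the tray: 140 mm (x) by 200 mm (y), axes parallel to the frame's, rim 80 mm above the bench.
- rim_nominal (a point): Point of the FRAME 80 mm above its centre, where the middle of the case's rim would be if the case stood centred. The case is not measured: it stands off-centre, up to 8 mm in the frame's x and up to 8 mm in its y (never turned), so find the sockets by feel. Only a sideways push above about 30 N shifts it. Tray home: its underside lies on the rim, at this height.
- socket_nominal (a point): Mouth of the case's socket at x = +56, y = +86 mm, if the case stood centred (see rim_nominal); the others at x = +-56, y = +-86 mm. Square, 17 mm wide, 11 mm deep, in orange blocks 26 mm square flush with the rim: 1.5 mm clearance each way round a lug, 1.9 mm at its tip. With lugs standing on the blocks beside the sockets the tray is 10 mm above home.
- hinge_nominal (a point): Middle of the latch's hinge if the case stood centred: on the case's long side towards the robot, 82 mm from the case's centre along the frame's -x, 48 mm above the bench; it shifts with the case. The hinge axis is level, along y. The hook reaches over the keeper only when the tray is home; closed early it is in the tray's way.
- latch (a joint): Yellow latch, rad: 0 = closed (end stop: upright, hook over the keeper), 0.55 = leaning fully out towards -x; starts open at 0.35 to 0.55. A plate 50 mm wide (y) reaching 80 mm from its hinge; its end is bent outward into a rolled edge (closed: 91 mm from the case centre). Stays where put; 1 to 2 N at its end moves it: push the end level from outside, with the fingertips well below it.
- jar0: Clear jar with a red cap, 42 mm diameter, 48 mm high, loose in one compartment of the tray; origin at the centre of its underside.
- jar1: The same with a white cap, in the compartment diagonally across.
- punch_pliers: Bystander: red-handled hole-punch pliers lying on the bench, about 165 x 62 x 18 mm; origin at its underside, on its length.
- mallet: Bystander: small hammer with a wooden handle lying on the bench, about 250 mm long; origin at its underside, on its length.
- rivet_tub: Bystander: clear tub with a green cap, 40 mm diameter, 45 mm high, standing between the two places where tray and case stand; origin at its underside (middle).
- parts_box: Bystander: open clear box of brass rivets, 90 x 130 x 50 mm; origin at its underside (middle).
- eyelet_cup: Bystander: open clear bowl, 76 mm across, 45 mm high; origin at its underside (middle).
- strap_roll: Bystander: orange ring-shaped roll, 96 mm outside diameter, 25 mm high; origin at its underside (middle).
- screwdriver: Bystander: screwdriver with a yellow handle lying on the bench; origin at its underside, on its length.

How it is judged:
By the outcome, as a careful person would: the job done as asked, in the order asked, and still so for the second after the job is handed in, with the robot touching nothing.
It also fails if it takes over 72 s, if anything falls off the work surface, if the arm or the gripper's body presses on something with over 40 N, if the wrist force passes 120 N, or if a joint passes its speed limit or range.

### The arm

A 6-joint arm with a two-finger parallel gripper is mounted at the origin on the work surface. World frame = base frame: x ahead of the robot, y to its left, z up, the work surface at z = 0. Lengths are in m, angles in degrees, forces in N, time in s.
With the tool pointing down it reaches from about 0.35 to 0.875 m from the base axis. Payload 4.2 kg.
Tool frame: the origin (TCP) lies on the centre line of the jaws, within the pads' length; the fingertips stand 11 mm ahead of it and the grasp point (between the pads) lies 8 mm behind it; z points along the fingers, y is the line along which they close (so a half turn about z gives the same grasp; the last joint's range is limited). The gripper opens to 87 mm and grips with 3 to 60 N. Pads are 19 mm wide; open, the fingers measure 117 mm over their backs; the gripper's body (75 mm by 190 mm) begins 51 mm behind the grasp point.
Start: joints at [85.749, 22.042, 0.453, 0, -68.411, -14.817], TCP at [0.204, 0.591, 0.234] pointing down, gripper open.
Joint ranges: [-179.83, 179.83], [-69.29, 118.12], [-61.27, 80.66], [-181.25, 117.63], [-171.15, -9.14], [-177.46, 177.46]. Speed limits (degrees/s): [159.86, 159.86, 180, 180, 180, 180].

### API

Orientations are given as a 3x3 rotation matrix whose columns are the frame's x, y, z axes.
In Python, from station import r gives the robot as it stands.
- The arm moves only by the tool servo_tool, never from a script. Its argument "commands" is a list that holds one entry, the list of rows, each a list of 7 numbers: the closure, from 0 (fully open) to 1 (shut), then the shift along the tool's x, y, z in mm, then the turn, a rotation vector about the tool's x, y, z in rad. In form: [[[claw, x, y, z, ax, ay, az], ...]]. A call has exactly 5 rows; each row is the pose to reach, as a shift and turn from the pose commanded when the call began, along the tool's axes at that moment; what a row does not reach only later rows make up. A row lasts 1/10 s, in which the tool goes at most 50 mm and 8.59 degrees, less where a joint would pass 70% of its speed; a pose out of reach is approached as far as the arm can. A call with a gripper value outside its range is refused whole. The fingers move at their own pace and stop on an object; the grip force is fixed at half the most. Time passes only in rows, so rows that repeat a pose let the fingers close, or fill a call up. It gives the time, the measured TCP pose, the force, the opening and the grip force at its end, in the units of the state.
- r.sense(): the state, without advancing time (a new reading comes with each control period).
- r.capture(name): name is "scene" or "top" or "wrist"; returns a dict with "pixels" (420x560x3 uint8, red, green, blue), "camera_matrix" (3x3 intrinsics, pixels), "dist" ([k1, k2, p1, p2, k3] as OpenCV has them; the pictures are not rectified), "R" (3x3) and "t" (3): a world point X has camera coordinates R X + t. Camera axes: x right, y down, z forward; pixel columns grow to the right and rows downward; lengths in m; the calibration is good to about 2 mm. A picture is of the moment at which its call begins. There is no depth.
- r.finish_job(): hands the job in; it is judged then, once.
The state is a dict: "time_s": time; "joints": joint angles; "joint_velocities": joint speeds; "effort": joint torques, N m; "tcp_pos": TCP position; "ee_rot": TCP orientation; "wrist_force": force on the tool from outside, world axes, zero at the start; "moment": the same for the moment, N m; "gripper_width": opening from 0.0 (shut) to 1.0 (fully open); "gripper_force": force on a finger pad.
Only numpy, scipy, OpenCV 4.12 (cv2) and the standard library are available. Lean on these libraries where they do the work, as an engineer would, in place of code of your own. Each camera call takes 0.05 s, during which the arm holds its last target. There are 200 camera calls.

## Working session

There is one attempt and no reset: what is moved stays moved. The work goes in short steps, Python scripts to look and compute and a tool call to move; the robot and the scene stay as the last step left them, time stands still between calls to the robot, and variables do not carry over. Pictures are saved under pics/ and viewed, at most 10 in all, crops included, and the job is handed in when it is done.

Besides the shell and the picture viewer there is one more tool, called after "Request:" by a JSON object that holds its "api" and its "payload". servo_tool: Moves the arm, as the interface text tells. Its arguments: {"type":"object","properties":{"commands":{"type":"array","items":{"type":"array","items":{"type":"array","items":{"type":"number"}}}}},"required":["commands"]}

```bash
mkdir -p pics; ls; python3 - <<'E'
from station import r
import cv2,pickle
s=r.sense(); print(s)
d={}
for n in ("scene","top"):
    c=r.capture(n); d[n]=c; cv2.imwrite(f"pics/{n}0.png",c["pixels"][:,:,::-1]); print(n,c["camera_matrix"],c["dist"],c["R"],c["t"])
pickle.dump(d,open("c0.pkl","wb"))
E
```

```text
pics
{'time_s': 0.0, 'joints': array([ 8.57496223e+01,  2.20892558e+01,  3.78136307e-01, -2.89045933e-02,
       -6.84120237e+01, -1.48155071e+01]), 'joint_velocities': array([-0.09512117,  0.02397257,  0.05166531, -0.0816712 , -0.01272414,
        0.04828486]), 'effort': array([-7.50345625e-04, -3.90666068e+01,  1.87408000e+01,  4.21989128e+00,
        1.10255083e-02, -1.88803856e-04]), 'tcp_pos': array([0.20396137, 0.59015043, 0.23246445]), 'ee_rot': array([[ 9.45082795e-01, -3.26830411e-01, -6.27091518e-04],
       [-3.26830998e-01, -9.45080448e-01, -2.10853142e-03],
       [ 9.64802583e-05,  2.19768972e-03, -9.99997580e-01]]), 'wrist_force': array([ 0.68528671, -0.08985175,  0.07771026]), 'moment': array([-0.03114844, -0.00945122, -0.00708113]), 'gripper_force': 0.0, 'gripper_width': 1.0006338247003157}
scene [[410.46401328   0.         278.31972294]
 [  0.         410.46401328 208.37319103]
 [  0.           0.           1.        ]] [0.04047158 0.         0.         0.         0.        ] [[-0.45589371  0.89000666 -0.0070052 ]
 [ 0.62904783  0.31663307 -0.70995938]
 [-0.6296505  -0.32807262 -0.70420778]] [ 0.27545952 -0.2699286   1.57852127]
top [[381.9545383    0.         281.35925046]
 [  0.         381.9545383  206.93872311]
 [  0.           0.           1.        ]] [-0.0696548  0.         0.         0.         0.       ] [[-0.01892877 -0.99979562 -0.00710057]
 [-0.98844415  0.01978121 -0.15028926]
 [ 0.150399    0.00417373 -0.98861657]] [0.02412018 0.5529639  1.26537703]
```

View pics/top0.png

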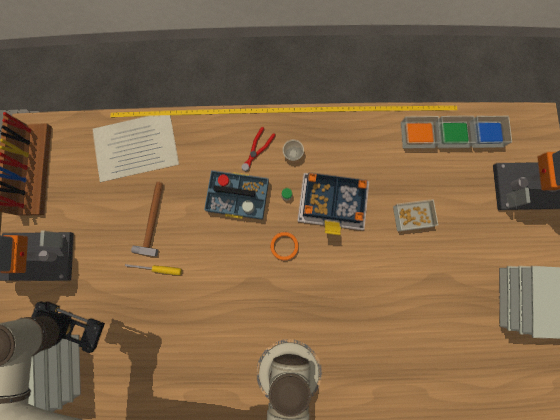

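View pics/scene0.png

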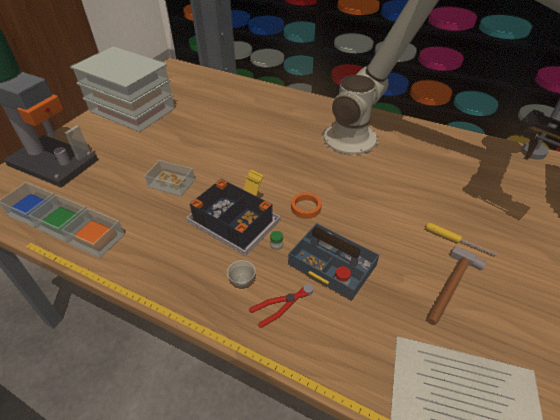

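The top view shows the tray near (238,197), the case with orange sockets near (333,201), the latch at (333,228) and the green-capped tub between them at (287,194). I'll make a helper and an enlarged crop.

```bash
cat > h.py <<'E'
import numpy as np,cv2
def unproj(c,uv,z):
    uv=np.asarray(uv,float).reshape(-1,1,2)
    n=cv2.undistortPoints(uv,c["camera_matrix"],np.asarray(c["dist"],float)).reshape(-1,2)
    R,t=c["R"],np.asarray(c["t"]); o=-R.T@t
    d=np.c_[n,np.ones(len(n))]@R
    return o+d*((z-o[2])/d[:,2])[:,None]
def proj(c,X):
    return cv2.projectPoints(np.asarray(X,float).reshape(-1,1,3),cv2.Rodrigues(c["R"])[0],np.asarray(c["t"],float),c["camera_matrix"],np.asarray(c["dist"],float))[0].reshape(-1,2)
def blobs(c,lo,hi,box,amin=6):
    x0,y0,x1,y1=box
    hsv=cv2.cvtColor(np.ascontiguousarray(c["pixels"][y0:y1,x0:x1]),cv2.COLOR_RGB2HSV)
    m=cv2.inRange(hsv,lo,hi); n,l,s,ce=cv2.connectedComponentsWithStats(m)
    return [(s[i,4],*(ce[i]+[x0,y0])) for i in range(1,n) if s[i,4]>=amin]
E
python3 - <<'E'
from h import *; import pickle
d=pickle.load(open("c0.pkl","rb"))
for n,b in (("top",(295,165,375,235)),("scene",(180,165,285,250))):
    B=blobs(d[n],(3,170,120),(17,255,255),b)
    for a in B: print(n,np.round(a,1),unproj(d[n],a[1:],.08)[0].round(4))
t=d["top"]["pixels"][165:240,200:375,::-1]; s=d["scene"]["pixels"][215:305,280:390,::-1]
cv2.imwrite("pics/cr.png",cv2.resize(t,None,fx=4.5,fy=4.5,interpolation=cv2.INTER_CUBIC))
E
```

```text
top [ 47.  312.  177.3] [ 0.6464 -0.0919  0.08  ]
top [ 50.  361.8 183.8] [ 0.6206 -0.2586  0.08  ]
top [ 53.  307.9 208.9] [ 0.5393 -0.0749  0.08  ]
top [ 57.  358.7 215.9] [ 0.5122 -0.2425  0.08  ]
scene [ 47.  220.7 183.2] [ 0.5182 -0.2444  0.08  ]
scene [ 44.  196.5 202.8] [ 0.6243 -0.2606  0.08  ]
scene [ 56.  264.5 204.9] [ 0.542 -0.077  0.08 ]
scene [ 56.  240.8 227.1] [ 0.6494 -0.0937  0.08  ]
```

View pics/cr.png

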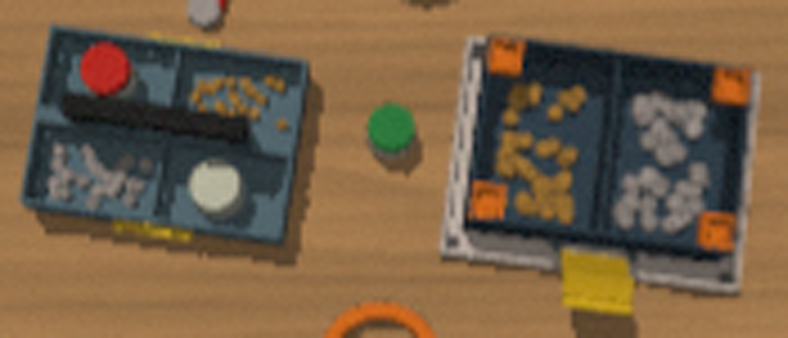

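The crop shows the tray's rim corners at crop (52,27),(310,62),(283,242),(22,205), the handle bar from (62,105) to (248,128), and the sockets at all four case corners.

```bash
python3 - <<'E'
from h import *; import pickle
d=pickle.load(open("c0.pkl","rb")); c=d["top"]
f=lambda p:np.array(p)/4.5+[200-.4,165-.4]
P=unproj(c,f([(52,27),(310,62),(283,242),(22,205)]),.055);print(P.round(4),P.mean(0),np.linalg.norm(np.diff(P,axis=0),axis=1))
print(np.degrees(np.arctan2(*(P[0]-P[1])[:2])),np.degrees(np.arctan2(*(P[3]-P[2])[:2])))
H=unproj(c,f([(64,105),(247,128)]),.112);print("handle",H.round(4),H.mean(0),np.linalg.norm(H[0]-H[1]),np.degrees(np.arctan2(*(H[0]-H[1])[:2])))
hs=blobs(d["scene"],(0,0,0),(180,255,38),(300,215,380,280),40)
for a in hs: print("sc",a,unproj(d["scene"],a[1:],.107))
for n,b in (("top",(200,165,290,225)),("scene",(280,220,385,300))):
  for a in blobs(d[n],(22,150,100),(35,255,255),b,4): print(n,a,unproj(d[n],a[1:],.031))
for a in blobs(d["top"],(22,150,100),(35,255,255),(320,215,350,240),4): print("latch",a,unproj(d["top"],a[1:],.1))
for a in blobs(d["top"],(45,120,40),(85,255,255),(270,180,300,215),4): print("tub",a,unproj(d["top"],a[1:],.045))
E
```

```text
[[0.6831 0.2532 0.055 ]
 [0.6513 0.0555 0.055 ]
 [0.5136 0.0777 0.055 ]
 [0.5455 0.2747 0.055 ]] [0.59835077 0.16528857 0.055     ] [0.20023284 0.13946465 0.19953717]
9.138508585057883 9.20935247571801
handle [[0.61   0.2329 0.112 ]
 [0.5902 0.0997 0.112 ]] [0.60009603 0.16631106 0.112     ] 0.13465712519843787 8.460149930857886
top (np.int32(30), np.float64(233.93333333333334), np.float64(215.73333333333335)) [[0.52760291 0.17738801 0.031     ]]
scene (np.int32(5), np.float64(309.8), np.float64(273.0)) [[0.67201711 0.12889413 0.031     ]]
scene (np.int32(8), np.float64(318.625), np.float64(277.875)) [[0.67586929 0.15591603 0.031     ]]
scene (np.int32(4), np.float64(324.5), np.float64(279.75)) [[0.67439136 0.17192973 0.031     ]]
latch (np.int32(179), np.float64(332.0111731843575), np.float64(227.69832402234636)) [[ 0.47310653 -0.14985905  0.1       ]]
tub (np.int32(77), np.float64(286.45454545454544), np.float64(193.07792207792207)) [[ 0.60062886 -0.00506287  0.045     ]]
```

Tray centre is about (0.599, 0.166), yaw −9.1°. The case, from its orange blocks, is about (0.581, −0.168), yaw −8.7°. The sizes check: 200×139.5 mm, bar 135 mm, reach about 0.6 m. Next I work out the approach shifts.

```bash
cat >> h.py <<'E'
from scipy.spatial.transform import Rotation as Ro
def Rdown(yaw):  # tool x at yaw (deg), z down
    a=np.radians(yaw); x=np.array([np.cos(a),np.sin(a),0]); z=np.array([0,0,-1.]); return np.c_[x,np.cross(z,x),z]
def shift(p0,R0,p1,R1):
    return np.round(np.r_[R0.T@(np.asarray(p1)-p0)*1000, Ro.from_matrix(R0.T@R1).as_rotvec()],4)
E
python3 - <<'E'
from h import *; from station import r
s=r.sense(); p=s["tcp_pos"];R=s["ee_rot"]
g=np.array([.599,.166,.20]); y0=-19.08;y1=-99.1
q,Q=p,R
for k in (1,2,3):
    n=p+(g-p)*k/3; N=Rdown(y0+(y1-y0)*k/3); print(shift(q,Q,n,N)); q,Q=n,N
E
```

```text
[ 1.706561e+02  9.058730e+01  1.104660e+01  1.800000e-03 -5.000000e-04
  4.656000e-01]
[193.1701   4.3513  10.8613   0.       0.       0.4655]
[174.5663 -82.8265  10.8613   0.       0.       0.4655]
```

Request:
{"api": "servo_tool", "payload": {"commands": [[[0, 34, 18, 2, 0, 0, 0.093], [0, 68, 36, 4, 0, 0, 0.186], [0, 102, 54, 7, 0, 0, 0.279], [0, 137, 72, 9, 0, 0, 0.372], [0, 171, 91, 11, 0, 0, 0.466]]]}}

```text
time_s: 0.6
tcp_pos: [0.3367, 0.4474, 0.222]
ee_rot: [[0.695, -0.719, -0.0], [-0.719, -0.695, -0.001], [0.0, 0.001, -1.0]]
wrist_force: [0.9, 0.4, 0.2]
gripper_width: 1.0
gripper_force: 0.0
```

Request:
{"api": "servo_tool", "payload": {"commands": [[[0, 39, 1, 2, 0, 0, 0.093], [0, 77, 2, 4, 0, 0, 0.186], [0, 116, 3, 7, 0, 0, 0.279], [0, 155, 4, 9, 0, 0, 0.372], [0, 193, 4, 11, 0, 0, 0.466]]]}}

```text
time_s: 1.1
tcp_pos: [0.4684, 0.3062, 0.2111]
ee_rot: [[0.297, -0.955, -0.001], [-0.955, -0.297, -0.0], [0.0, 0.001, -1.0]]
wrist_force: [0.0, 0.1, 0.8]
gripper_width: 1.002
gripper_force: 0.0
```

Request:
{"api": "servo_tool", "payload": {"commands": [[[0, 40, -19, 2, 0, 0, 0.1], [0, 82, -39, 4, 0, 0, 0.22], [0, 122, -58, 7, 0, 0, 0.33], [0, 155, -73, 10, 0, 0, 0.42], [0, 175, -83, 11, 0, 0, 0.466]]]}}

```text
time_s: 1.6
tcp_pos: [0.6006, 0.1634, 0.1993]
ee_rot: [[-0.164, -0.986, -0.002], [-0.986, 0.164, -0.001], [0.001, 0.002, -1.0]]
wrist_force: [-0.8, 0.0, 0.3]
gripper_width: 1.001
gripper_force: 0.0
```

```bash
python3 - <<'E'
from h import *; from station import r; import pickle
s=r.sense(); print(s["time_s"],s["tcp_pos"],s["ee_rot"].round(4),s["wrist_force"],s["joints"])
c=r.capture("wrist"); s=r.sense(); pickle.dump((c,s),open("w1.pkl","wb"))
cv2.imwrite("pics/w1.png",c["pixels"][:,:,::-1])
print(-c["R"].T@c["t"],c["R"].round(3),c["camera_matrix"][0,0])
E
```

```text
1.6 [0.60059737 0.16340364 0.19934019] [[-1.644e-01 -9.864e-01 -1.800e-03]
 [-9.864e-01  1.644e-01 -9.000e-04]
 [ 1.200e-03  1.700e-03 -1.000e+00]] [-0.78535687  0.00632758  0.31069994] [ 3.00923283e+01  2.32533540e+01 -2.72883152e+00 -9.35505382e-03
 -6.41343233e+01 -3.95519105e+01]
[0.58871297 0.08909084 0.35064809] [[-0.986  0.166  0.002]
 [ 0.16   0.948  0.275]
 [ 0.044  0.271 -0.961]] 347.2368457008914
```

View pics/w1.png

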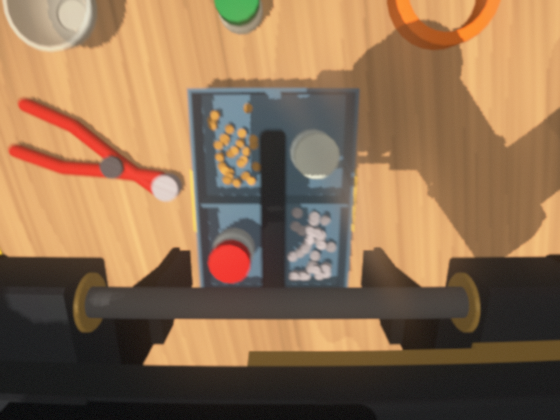

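The wrist view shows the tray square in the image: its far rim corners are at (190,90) and (358,90), and the black bar runs up x≈262–286 with its far end at row 130.

```bash
python3 - <<'E'
from h import *; import pickle
c,s=pickle.load(open("w1.pkl","rb"))
g=cv2.cvtColor(c["pixels"],cv2.COLOR_RGB2GRAY).astype(int)
pts=[]
for v in range(150,280,6):
    row=g[v,245:305]; k=np.where(row<45)[0]
    if len(k): pts.append((245+(k[0]+k[-1])/2,v,k[-1]-k[0]+1))
pts=np.array(pts);print(pts[::3])
W=unproj(c,pts[:,:2],.116); l=np.polyfit(W[:,1],W[:,0],1); print("handle yaw",-np.degrees(np.arctan(l[0])),"x at y=.166",np.polyval(l,.166),[np.polyval(l,W[i,1])-W[i,0] for i in (0,-1)])
print("bar end",unproj(c,[(274,130)],.116))
P=unproj(c,[(190,90),(358,90)],.055);print("rim",P,P.mean(0),np.linalg.norm(P[0]-P[1]))
a=np.radians(-9.1);u=np.array([-np.sin(a),np.cos(a)]);print("centre from rim",P.mean(0)[:2]+.1*u)
E
```

```text
[[272.5 150.   22. ]
 [272.5 168.   22. ]
 [273.5 186.   22. ]
 [272.5 204.   22. ]
 [273.  222.   21. ]
 [280.  240.    1. ]]
handle yaw -5.156799749434036 x at y=.166 0.6010279031987177 [np.float64(0.0014170587095281295), np.float64(0.001117465734372769)]
bar end [[0.59153897 0.09905417 0.116     ]]
rim [[0.65413514 0.05875055 0.055     ]
 [0.51967604 0.08133373 0.055     ]] [0.58690559 0.07004214 0.055     ] 0.13634239698027403
centre from rim [0.60272139 0.16878352]
```

Request:
{"api": "servo_tool", "payload": {"commands": [[[0, -1, 0, 15, 0, 0, 0], [0, -2, 0, 40, 0, 0, 0], [0, -3, 0, 70, 0, 0, 0], [0, -3, 0, 95, 0, 0, 0], [0, -3, 0, 103, 0, 0, 0]]]}}

```text
time_s: 2.15
tcp_pos: [0.598, 0.168, 0.0941]
ee_rot: [[-0.16, -0.987, -0.006], [-0.987, 0.16, -0.003], [0.004, 0.006, -1.0]]
wrist_force: [-0.7, 0.2, -0.6]
gripper_width: 0.999
gripper_force: 0.0
```

Request:
{"api": "servo_tool", "payload": {"commands": [[[0.5, 0, 0, 0, 0, 0, 0], [0.8, 0, 0, 0, 0, 0, 0], [1, 0, 0, 0, 0, 0, 0], [1, 0, 0, 0, 0, 0, 0], [1, 0, 0, 0, 0, 0, 0]]]}}

```text
time_s: 2.65
tcp_pos: [0.6005, 0.169, 0.0985]
ee_rot: [[-0.159, -0.987, 0.002], [-0.987, 0.159, 0.001], [-0.001, -0.001, -1.0]]
wrist_force: [0.4, -0.7, 0.7]
gripper_width: 0.627
gripper_force: 0.0
```

Request:
{"api": "servo_tool", "payload": {"commands": [[[1, 0, 0, 0, 0, 0, 0], [1, 0, 0, 0, 0, 0, 0], [1, 0, 0, 0, 0, 0, 0], [1, 0, 0, 0, 0, 0, 0], [1, 0, 0, 0, 0, 0, 0]]]}}

```text
time_s: 3.15
tcp_pos: [0.6012, 0.1688, 0.098]
ee_rot: [[-0.159, -0.987, 0.002], [-0.987, 0.159, 0.0], [-0.001, -0.002, -1.0]]
wrist_force: [2.3, 1.6, -3.7]
gripper_width: 0.209
gripper_force: 30.0
```

The bar is gripped at 18 mm. Now I lift slowly.

Request:
{"api": "servo_tool", "payload": {"commands": [[[1, 0, 0, -2, 0, 0, 0], [1, 0, 0, -5, 0, 0, 0], [1, 0, 0, -10, 0, 0, 0], [1, 0, 0, -17, 0, 0, 0], [1, 0, 0, -26, 0, 0, 0]]]}}

```text
time_s: 3.65
tcp_pos: [0.5997, 0.1688, 0.1237]
ee_rot: [[-0.159, -0.987, -0.001], [-0.987, 0.159, -0.0], [0.001, 0.001, -1.0]]
wrist_force: [-0.6, 0.3, -5.1]
gripper_width: 0.205
gripper_force: 30.0
```

Request:
{"api": "servo_tool", "payload": {"commands": [[[1, 0, 0, -12, 0, 0, 0], [1, 0, 0, -25, 0, 0, 0], [1, 0, 0, -38, 0, 0, 0], [1, 0, 0, -51, 0, 0, 0], [1, 0, 0, -64, 0, 0, 0]]]}}

```text
time_s: 4.15
tcp_pos: [0.6001, 0.1689, 0.189]
ee_rot: [[-0.159, -0.987, 0.001], [-0.987, 0.159, 0.0], [-0.0, -0.0, -1.0]]
wrist_force: [-0.0, -0.1, -5.5]
gripper_width: 0.207
gripper_force: 30.0
```

Request:
{"api": "servo_tool", "payload": {"commands": [[[1, 0, 0, -11, 0, 0, 0], [1, 0, 0, -19, 0, 0, 0], [1, 0, 0, -24, 0, 0, 0], [1, 0, 0, -26, 0, 0, 0], [1, 0, 0, -26, 0, 0, 0]]]}}

```text
time_s: 4.65
tcp_pos: [0.6, 0.1689, 0.2134]
ee_rot: [[-0.159, -0.987, -0.0], [-0.987, 0.159, -0.0], [0.0, 0.0, -1.0]]
wrist_force: [-0.1, 0.5, -4.7]
gripper_width: 0.204
gripper_force: 30.0
```

```bash
python3 - <<'E'
from h import *; from station import r; import pickle
s=r.sense(); print(s["time_s"],s["tcp_pos"],s["ee_rot"].round(4),s["wrist_force"],s["moment"],s["gripper_width"])
c=r.capture("scene"); pickle.dump(c,open("s2.pkl","wb"))
cv2.imwrite("pics/s2.png",cv2.resize(c["pixels"][130:310,170:420,::-1],None,fx=3,fy=3,interpolation=cv2.INTER_CUBIC))
Q=Rdown(-98.75); g=np.array([.582,-.168,s["tcp_pos"][2]]); print(shift(s["tcp_pos"],s["ee_rot"],g,Q))
E
```

```text
4.65 [0.60002775 0.16885934 0.21340331] [[-1.594e-01 -9.872e-01 -4.000e-04]
 [-9.872e-01  1.594e-01 -0.000e+00]
 [ 1.000e-04  4.000e-04 -1.000e+00]] [-0.09281466  0.53660232 -4.7225794 ] [ 0.07168424 -0.06591129 -0.00648564] 0.20385341641517488
[ 3.354264e+02 -3.589370e+01  1.470000e-02  4.000000e-04 -1.000000e-04
 -7.400000e-03]
```

View pics/s2.png

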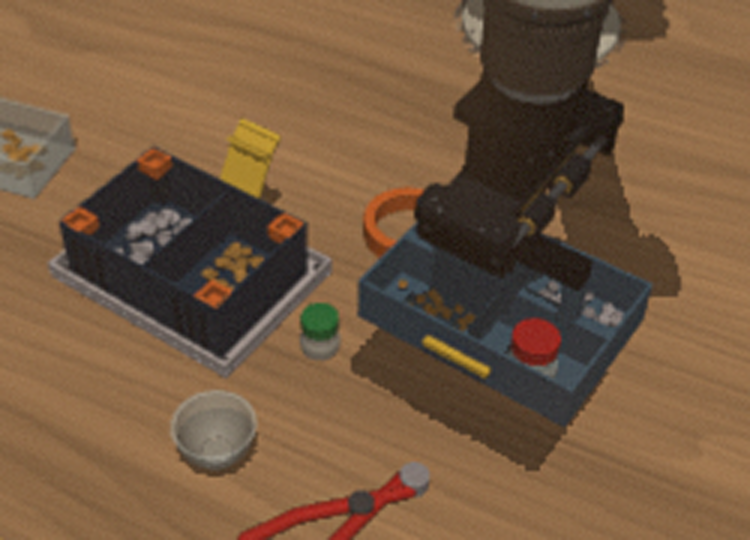

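The tray is held level with both jars in, and the case and latch (open) are clear. I carry it halfway and look with the wrist camera.

Request:
{"api": "servo_tool", "payload": {"commands": [[[1, 4, 0, -2, 0, 0, 0], [1, 12, -1, -5, 0, 0, -0.002], [1, 24, -2, -9, 0, 0, -0.004], [1, 40, -4, -13, 0, 0, -0.006], [1, 60, -6, -16, 0, 0, -0.007]]]}}

```text
time_s: 5.2
tcp_pos: [0.5966, 0.1073, 0.2303]
ee_rot: [[-0.152, -0.988, 0.001], [-0.988, 0.152, 0.0], [-0.0, -0.001, -1.0]]
wrist_force: [-0.2, -0.7, -5.2]
gripper_width: 0.205
gripper_force: 30.0
```

Request:
{"api": "servo_tool", "payload": {"commands": [[[1, 22, -3, 0, 0, 0, 0], [1, 40, -5, 0, 0, 0, 0], [1, 52, -7, 0, 0, 0, 0], [1, 58, -8, 0, 0, 0, 0], [1, 60, -8, 0, 0, 0, 0]]]}}

```text
time_s: 5.7
tcp_pos: [0.5954, 0.0474, 0.2295]
ee_rot: [[-0.153, -0.988, 0.0], [-0.988, 0.153, 0.0], [-0.0, -0.0, -1.0]]
wrist_force: [0.0, 0.3, -4.8]
gripper_width: 0.207
gripper_force: 30.0
```

```bash
python3 - <<'E'
from h import *; from station import r; import pickle
c=r.capture("wrist"); s=r.sense(); pickle.dump((c,s),open("w2.pkl","wb"))
print(s["time_s"],s["tcp_pos"],s["ee_rot"].round(4),s["wrist_force"])
cv2.imwrite("pics/w2.png",c["pixels"][:,:,::-1])
for a in blobs(c,(3,150,90),(17,255,255),(0,0,560,300),40): print(np.round(a,1),unproj(c,a[1:],.08)[0].round(4))
E
```

```text
5.75 [0.5953034  0.0477201  0.22951122] [[-1.529e-01 -9.882e-01 -0.000e+00]
 [-9.882e-01  1.529e-01  1.000e-04]
 [-1.000e-04  0.000e+00 -1.000e+00]] [ 0.07951671  0.04457311 -5.11643178]
[ 77.  297.6   3.6] [ 0.5547 -0.1073  0.08  ]
[ 98.  302.6  15.8] [ 0.552  -0.0979  0.08  ]
[ 40.  280.7  23. ] [ 0.5699 -0.0953  0.08  ]
[1071.   319.    44.4] [ 0.542  -0.0751  0.08  ]
[286.  215.3  37.9] [ 0.6231 -0.0928  0.08  ]
[189.  192.7  40.2] [ 0.6413 -0.0941  0.08  ]
[387.  178.1  45.7] [ 0.6539 -0.092   0.08  ]
[2907.   444.4  125.6] [0.4437 0.0039 0.08  ]
[ 57.  229.6 134.1] [ 0.6259 -0.0166  0.08  ]
[137.  202.8 144.9] [ 0.6503 -0.0113  0.08  ]
[117.  246.2 147.1] [ 0.6139 -0.0036  0.08  ]
[ 44.  227.1 149.4] [ 0.6304 -0.0042  0.08  ]
[131.  217.1 160.4] [0.6408 0.0037 0.08  ]
[ 65.  236.4 160. ] [0.6242 0.0059 0.08  ]
[ 50.  199.2 167.4] [0.6574 0.0072 0.08  ]
[110.  230.5 174.6] [0.6317 0.0177 0.08  ]
[280.  208.6 190.5] [0.6536 0.0287 0.08  ]
[ 63.  249.8 181.2] [0.616  0.0261 0.08  ]
[143.  239.6 197.8] [0.6276 0.0395 0.08  ]
[ 54.  223.5 203.7] [0.6428 0.0425 0.08  ]
[981. 106. 224.] [0.7542 0.0446 0.08  ]
[735.   89.4 252.9] [0.7787 0.07   0.08  ]
[210.    5.  266.6] [0.8686 0.0714 0.08  ]
```

View pics/w2.png

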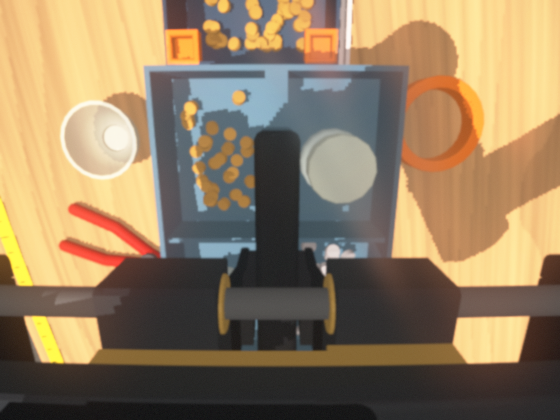

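The wrist view shows the tray's leading rim corners at (146,68) and (409,67), with the case's two near socket blocks at (183,47) and (321,46) just ahead of it.

```bash
python3 - <<'E'
from h import *; import pickle
c,s=pickle.load(open("w2.pkl","rb")); p=s["tcp_pos"]
hs=cv2.cvtColor(np.ascontiguousarray(c["pixels"]),cv2.COLOR_RGB2HSV)
B=[]
for (x0,x1) in ((155,208),(296,346)):
    m=cv2.inRange(hs[24:66,x0:x1],(3,140,60),(20,255,255)); m=cv2.morphologyEx(m,cv2.MORPH_CLOSE,np.ones((15,15)))
    n,l,st,ce=cv2.connectedComponentsWithStats(m); k=1+st[1:,4].argmax(); x,y,w,h,a=st[k]; print(x+x0,y+24,w,h,a); B.append((x+x0+w/2-.5,y+24+h/2-.5))
W=unproj(c,B,.08);print("blocks",W,np.linalg.norm(W[0]-W[1]),np.degrees(np.arctan2(*(W[0]-W[1])[1::-1])))
T=unproj(c,[(146,68),(409,67)],p[2]-.088+.045);print("tray",T,np.linalg.norm(T[0]-T[1]),np.degrees(np.arctan2(*(T[0]-T[1])[1::-1])))
a=np.radians(-8.8);X=np.array([np.cos(a),np.sin(a)]);Y=np.array([-np.sin(a),np.cos(a)])
cc=W.mean(0)[:2]-.086*Y; tc=T.mean(0)[:2]+.1*Y
print("case",cc,"tray",tc,"tcp",p[:2],"tray rel (tool x,y)",s["ee_rot"][:2,:2].T@(tc-p[:2]))
E
```

```text
166 24 42 42 1744
296 24 41 42 1599
blocks [[ 0.64692946 -0.0917524   0.08      ]
 [ 0.54436796 -0.07534339  0.08      ]] 0.10386586256709905 -9.08982142121138
tray [[ 0.64835155 -0.06120562  0.18651122]
 [ 0.51111582 -0.0402873   0.18651122]] 0.13882082038221044 -8.66666866857712
case [ 0.58249193 -0.16853554] tray [0.59503227 0.04807638] tcp [0.5953034 0.0477201] tray rel (tool x,y) [-0.00031064  0.00032242]
```

Request:
{"api": "servo_tool", "payload": {"commands": [[[1, 5, 0, 0, 0, 0, 0], [1, 15, -1, 0, 0, 0, 0], [1, 30, -3, 0, 0, 0, 0], [1, 52, -5, 0, 0, 0, 0], [1, 77, -7, 0, 0, 0, 0]]]}}

```text
time_s: 6.25
tcp_pos: [0.5903, -0.0301, 0.2296]
ee_rot: [[-0.151, -0.988, -0.0], [-0.988, 0.151, -0.0], [0.0, -0.0, -1.0]]
wrist_force: [-0.8, -0.1, -5.3]
gripper_width: 0.208
gripper_force: 30.0
```

Request:
{"api": "servo_tool", "payload": {"commands": [[[1, 25, -2, 0, 0, 0, 0], [1, 50, -5, 0, 0, 0, 0], [1, 74, -7, 0, 0, 0, 0], [1, 96, -9, 0, 0, 0, 0], [1, 114, -11, 0, 0, 0, 0]]]}}

```text
time_s: 6.75
tcp_pos: [0.5834, -0.1455, 0.2296]
ee_rot: [[-0.153, -0.988, -0.0], [-0.988, 0.153, -0.0], [0.0, 0.0, -1.0]]
wrist_force: [-0.2, -0.2, -5.7]
gripper_width: 0.203
gripper_force: 30.0
```

Request:
{"api": "servo_tool", "payload": {"commands": [[[1, 12, -1, 0, 0, 0, 0], [1, 20, -2, 2, 0, 0, 0], [1, 24, -2, 7, 0, 0, 0], [1, 24, -2, 15, 0, 0, 0], [1, 24, -2, 23, 0, 0, 0]]]}}

```text
time_s: 7.25
tcp_pos: [0.5821, -0.1668, 0.2055]
ee_rot: [[-0.152, -0.988, -0.001], [-0.988, 0.152, 0.0], [-0.0, 0.001, -1.0]]
wrist_force: [-0.8, 0.4, -5.7]
gripper_width: 0.206
gripper_force: 30.0
```

Request:
{"api": "servo_tool", "payload": {"commands": [[[1, 0, 0, 7, 0, 0, 0], [1, 0, 0, 12, 0, 0, 0], [1, 0, 0, 15, 0, 0, 0], [1, 0, 0, 16, 0, 0, 0], [1, 0, 0, 16, 0, 0, 0]]]}}

```text
time_s: 7.75
tcp_pos: [0.5824, -0.1673, 0.1906]
ee_rot: [[-0.152, -0.988, 0.0], [-0.988, 0.152, -0.0], [0.0, -0.0, -1.0]]
wrist_force: [0.1, -0.1, -5.2]
gripper_width: 0.205
gripper_force: 30.0
```

```bash
python3 - <<'E'
from h import *; from station import r; import pickle
s=r.sense(); print(s["time_s"],s["tcp_pos"],s["ee_rot"].round(4),s["wrist_force"],s["moment"])
c=r.capture("scene"); cv2.imwrite("pics/s3.png",cv2.resize(c["pixels"][140:270,160:320,::-1],None,fx=4.5,fy=4.5,interpolation=cv2.INTER_CUBIC))
E
```

```text
7.75 [ 0.582395   -0.16731016  0.19061964] [[-1.522e-01 -9.884e-01  2.000e-04]
 [-9.884e-01  1.522e-01 -1.000e-04]
 [ 1.000e-04 -2.000e-04 -1.000e+00]] [ 0.09202957 -0.09956155 -5.22828323] [ 0.13259905 -0.09997286  0.01437778]
```

View pics/s3.png

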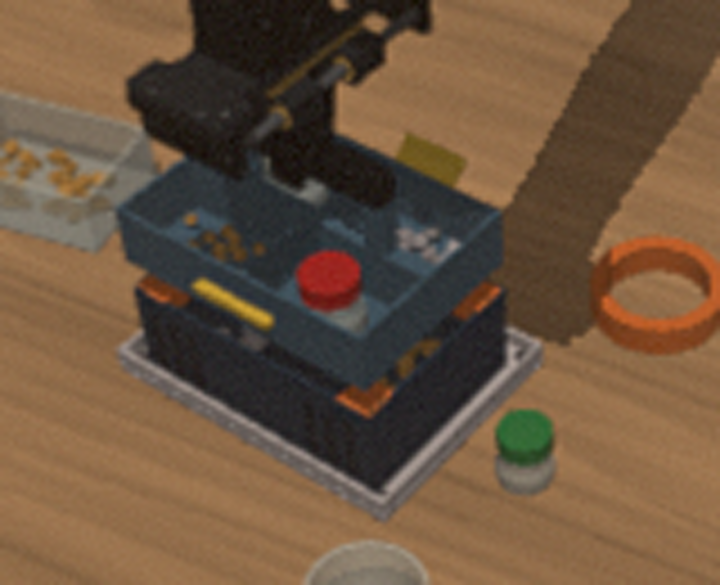

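The tray hangs level right over the case, latch open. I feel downward in small steps.

Request:
{"api": "servo_tool", "payload": {"commands": [[[1, 0, 0, 2, 0, 0, 0], [1, 0, 0, 4, 0, 0, 0], [1, 0, 0, 6, 0, 0, 0], [1, 0, 0, 8, 0, 0, 0], [1, 0, 0, 9, 0, 0, 0]]]}}

```text
time_s: 8.3
tcp_pos: [0.5821, -0.1674, 0.1812]
ee_rot: [[-0.152, -0.988, -0.0], [-0.988, 0.152, 0.0], [0.0, 0.0, -1.0]]
wrist_force: [-0.1, -0.8, -4.8]
gripper_width: 0.205
gripper_force: 30.0
```

Request:
{"api": "servo_tool", "payload": {"commands": [[[1, 0, 0, 1, 0, 0, 0], [1, 0, 0, 1.5, 0, 0, 0], [1, 0, 0, 2, 0, 0, 0], [1, 0, 0, 2.5, 0, 0, 0], [1, 0, 0, 3, 0, 0, 0]]]}}

```text
time_s: 8.8
tcp_pos: [0.5823, -0.1674, 0.1786]
ee_rot: [[-0.152, -0.988, 0.0], [-0.988, 0.152, -0.0], [0.0, -0.0, -1.0]]
wrist_force: [0.0, 0.1, -5.4]
gripper_width: 0.206
gripper_force: 30.0
```

Request:
{"api": "servo_tool", "payload": {"commands": [[[1, 0, 0, 0.5, 0, 0, 0], [1, 0, 0, 1, 0, 0, 0], [1, 0, 0, 1.5, 0, 0, 0], [1, 0, 0, 2, 0, 0, 0], [1, 0, 0, 2.5, 0, 0, 0]]]}}

```text
time_s: 9.3
tcp_pos: [0.5823, -0.1674, 0.176]
ee_rot: [[-0.152, -0.988, 0.0], [-0.988, 0.152, 0.0], [-0.0, -0.0, -1.0]]
wrist_force: [0.2, 0.8, -5.7]
gripper_width: 0.202
gripper_force: 30.0
```

Request:
{"api": "servo_tool", "payload": {"commands": [[[1, 0, 0, 0.5, 0, 0, 0], [1, 0, 0, 1, 0, 0, 0], [1, 0, 0, 1.5, 0, 0, 0], [1, 0, 0, 2, 0, 0, 0], [1, 0, 0, 2.5, 0, 0, 0]]]}}

```text
time_s: 9.8
tcp_pos: [0.5823, -0.1674, 0.1735]
ee_rot: [[-0.152, -0.988, 0.0], [-0.988, 0.152, -0.0], [0.0, -0.0, -1.0]]
wrist_force: [0.1, 0.4, -6.2]
gripper_width: 0.201
gripper_force: 30.0
```

Still free at 4 mm below block height, so the lugs are going in.

Request:
{"api": "servo_tool", "payload": {"commands": [[[1, 0, 0, 0.5, 0, 0, 0], [1, 0, 0, 1, 0, 0, 0], [1, 0, 0, 1.5, 0, 0, 0], [1, 0, 0, 2, 0, 0, 0], [1, 0, 0, 2.5, 0, 0, 0]]]}}

```text
time_s: 10.3
tcp_pos: [0.5823, -0.1674, 0.171]
ee_rot: [[-0.152, -0.988, 0.0], [-0.988, 0.152, -0.0], [-0.0, -0.0, -1.0]]
wrist_force: [-0.1, 0.3, -5.0]
gripper_width: 0.205
gripper_force: 30.0
```

Request:
{"api": "servo_tool", "payload": {"commands": [[[1, 0, 0, 0.4, 0, 0, 0], [1, 0, 0, 0.8, 0, 0, 0], [1, 0, 0, 1.2, 0, 0, 0], [1, 0, 0, 1.6, 0, 0, 0], [1, 0, 0, 2, 0, 0, 0]]]}}

```text
time_s: 10.8
tcp_pos: [0.5823, -0.1674, 0.169]
ee_rot: [[-0.152, -0.988, 0.0], [-0.988, 0.152, -0.0], [0.0, -0.0, -1.0]]
wrist_force: [0.3, -0.1, -6.8]
gripper_width: 0.204
gripper_force: 30.0
```

Request:
{"api": "servo_tool", "payload": {"commands": [[[1, 0, 0, 0.4, 0, 0, 0], [1, 0, 0, 0.8, 0, 0, 0], [1, 0, 0, 1.2, 0, 0, 0], [1, 0, 0, 1.2, 0, 0, 0], [1, 0, 0, 1.2, 0, 0, 0]]]}}

```text
time_s: 11.3
tcp_pos: [0.5823, -0.1674, 0.1679]
ee_rot: [[-0.152, -0.988, 0.0], [-0.988, 0.152, -0.0], [0.0, -0.0, -1.0]]
wrist_force: [0.2, -0.6, -5.5]
gripper_width: 0.205
gripper_force: 30.0
```

Request:
{"api": "servo_tool", "payload": {"commands": [[[1, 0, 0, 0.2, 0, 0, 0], [1, 0, 0, 0.4, 0, 0, 0], [1, 0, 0, 0.6, 0, 0, 0], [1, 0, 0, 0.8, 0, 0, 0], [1, 0, 0, 1, 0, 0, 0]]]}}

```text
time_s: 11.8
tcp_pos: [0.5827, -0.1675, 0.1676]
ee_rot: [[-0.152, -0.988, 0.001], [-0.988, 0.152, -0.0], [0.0, -0.001, -1.0]]
wrist_force: [0.1, 1.5, -0.2]
gripper_width: 0.204
gripper_force: 30.0
```

The weight has transferred at TCP z 0.1677, which is underside ≈ 0.080, the home height. I press slightly to confirm it's solid.

Request:
{"api": "servo_tool", "payload": {"commands": [[[1, 0, 0, 0.2, 0, 0, 0], [1, 0, 0, 0.4, 0, 0, 0], [1, 0, 0, 0.6, 0, 0, 0], [1, 0, 0, 0.6, 0, 0, 0], [1, 0, 0, 0.6, 0, 0, 0]]]}}

```text
time_s: 12.3
tcp_pos: [0.5827, -0.1675, 0.1676]
ee_rot: [[-0.152, -0.988, 0.002], [-0.988, 0.152, -0.001], [0.0, -0.002, -1.0]]
wrist_force: [-1.4, 2.4, 5.1]
gripper_width: 0.204
gripper_force: 30.0
```

```bash
python3 - <<'E'
from h import *; from station import r; import pickle
s=r.sense(); print(s["time_s"],s["tcp_pos"],s["ee_rot"].round(4),s["wrist_force"],s["moment"])
c=r.capture("scene"); pickle.dump((c,s),open("s4.pkl","wb")); t=r.capture("top"); pickle.dump((t,s),open("t4.pkl","wb"))
im=cv2.resize(c["pixels"][140:270,170:330,::-1],None,fx=3.5,fy=3.5,interpolation=cv2.INTER_CUBIC)
cv2.imwrite("pics/s4.png",im)
for n,q,b in (("scene",c,(220,160,285,215)),("top",t,(315,205,350,245))):
  for a in blobs(q,(20,120,80),(36,255,255),b,5): print(n,np.round(a,1),unproj(q,a[1:],.118)[0].round(4))
E
```

```text
12.3 [ 0.58270276 -0.16750126  0.16756454] [[-1.520e-01 -9.884e-01  1.600e-03]
 [-9.884e-01  1.520e-01 -6.000e-04]
 [ 3.000e-04 -1.700e-03 -1.000e+00]] [-1.35422283  2.40868319  5.10427656] [ 0.6524688   0.58290923 -0.03911608]
scene [167.  254.2 177.5] [ 0.4857 -0.1415  0.118 ]
top [ 30.  333.5 217.3] [ 0.5049 -0.1535  0.118 ]
top [198.  332.3 227.8] [ 0.4712 -0.1486  0.118 ]
```

View pics/s4.png

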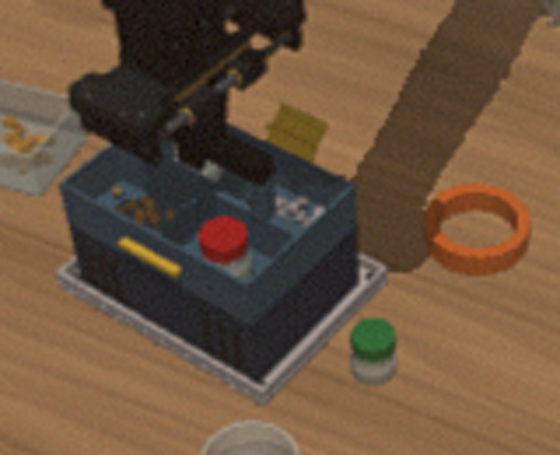

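The tray sits home: no orange shows between the rim and tray, both jars are in, and the latch is still out. I relieve the press, open, and rise clear of the handle.

Request:
{"api": "servo_tool", "payload": {"commands": [[[1, 0, 0, -0.3, 0, 0, 0], [1, 0, 0, -0.6, 0, 0, 0], [0.8, 0, 0, -0.6, 0, 0, 0], [0.4, 0, 0, -0.6, 0, 0, 0], [0.3, 0, 0, -0.6, 0, 0, 0]]]}}

```text
time_s: 12.9
tcp_pos: [0.5821, -0.1675, 0.1661]
ee_rot: [[-0.153, -0.988, -0.001], [-0.988, 0.153, 0.0], [-0.0, 0.001, -1.0]]
wrist_force: [-0.4, 0.4, -0.4]
gripper_width: 0.308
gripper_force: 0.0
```

Request:
{"api": "servo_tool", "payload": {"commands": [[[0.3, 0, 0, 0, 0, 0, 0], [0.3, 0, 0, 0, 0, 0, 0], [0.3, 0, 0, -3, 0, 0, 0], [0.3, 0, 0, -8, 0, 0, 0], [0.3, 0, 0, -15, 0, 0, 0]]]}}

```text
time_s: 13.4
tcp_pos: [0.5822, -0.1674, 0.1822]
ee_rot: [[-0.152, -0.988, -0.0], [-0.988, 0.152, -0.0], [0.0, 0.0, -1.0]]
wrist_force: [-0.7, 0.1, -0.6]
gripper_width: 0.681
gripper_force: 0.0
```

Request:
{"api": "servo_tool", "payload": {"commands": [[[0.3, 0, 0, -15, 0, 0, 0], [0.3, 0, 0, -32, 0, 0, 0], [0.3, 0, 0, -50, 0, 0, 0], [0.3, 0, 0, -62, 0, 0, 0], [0.3, 0, 0, -67, 0, 0, 0]]]}}

```text
time_s: 13.9
tcp_pos: [0.5829, -0.1675, 0.2509]
ee_rot: [[-0.152, -0.988, 0.003], [-0.988, 0.152, -0.0], [-0.0, -0.003, -1.0]]
wrist_force: [-0.7, 0.4, 0.4]
gripper_width: 0.701
gripper_force: 0.0
```

```bash
python3 - <<'E'
from h import *; from station import r; import pickle
s=r.sense(); p=s["tcp_pos"];R=s["ee_rot"]; print(s["time_s"],p,s["wrist_force"],s["joints"],s["gripper_width"])
c=r.capture("top"); 
for a in blobs(c,(20,120,80),(36,255,255),(315,205,350,245),5): print(np.round(a,1),unproj(c,a[1:],.11)[0].round(4))
g=np.array([.4246,-.143,p[2]])
q,Q=p,R
for k in (1,2,3):
    n=p+(g-p)*k/3; N=Rdown(-98.75-30*k); print(shift(q,Q,n,N)); q,Q=n,N
E
```

```text
13.9 [ 0.58287999 -0.16748112  0.25085038] [-0.72580911  0.41500105  0.42642012] [-7.46133839e-01  1.95061733e+01 -8.62059585e-01  1.58626818e-02
 -6.94486567e+01 -8.02009289e+00] 0.7009092322306664
[ 54.  333.8 217. ] [ 0.5066 -0.1558  0.11  ]
[196.  332.2 227.6] [ 0.4724 -0.1492  0.11  ]
[-2.94000e-02  5.33871e+01 -1.70900e-01 -3.10000e-03  1.00000e-03
  5.23400e-01]
[26.6596 46.2545  0.      0.      0.      0.5236]
[46.2151 26.7278  0.      0.      0.      0.5236]
```

Request:
{"api": "servo_tool", "payload": {"commands": [[[1, 0, 5, 0, 0, 0, 0.1], [1, 0, 14, 0, 0, 0, 0.21], [1, 0, 26, 0, 0, 0, 0.32], [1, 0, 39, 0, 0, 0, 0.42], [1, 0, 53, 0, 0, 0, 0.524]]]}}

```text
time_s: 14.45
tcp_pos: [0.529, -0.1591, 0.2478]
ee_rot: [[-0.63, -0.777, -0.002], [-0.777, 0.63, 0.0], [0.001, 0.002, -1.0]]
wrist_force: [-0.1, -0.4, -0.4]
gripper_width: 0.329
gripper_force: 0.0
```

Request:
{"api": "servo_tool", "payload": {"commands": [[[1, 5, 9, 0, 0, 0, 0.105], [1, 11, 19, 0, 0, 0, 0.21], [1, 16, 28, 0, 0, 0, 0.315], [1, 22, 37, 0, 0, 0, 0.42], [1, 27, 46, 0, 0, 0, 0.524]]]}}

```text
time_s: 14.95
tcp_pos: [0.4761, -0.1514, 0.248]
ee_rot: [[-0.934, -0.357, -0.002], [-0.357, 0.934, 0.0], [0.001, 0.001, -1.0]]
wrist_force: [-0.4, -0.4, 0.6]
gripper_width: 0.008
gripper_force: 0.0
```

Request:
{"api": "servo_tool", "payload": {"commands": [[[1, 12, 7, 0, 0, 0, 0.13], [1, 24, 14, 0, 0, 0, 0.26], [1, 36, 21, 0, 0, 0, 0.39], [1, 43, 25, 0, 0, 0, 0.48], [1, 46, 27, 0, 0, 0, 0.524]]]}}

```text
time_s: 15.45
tcp_pos: [0.4232, -0.1429, 0.2483]
ee_rot: [[-0.988, 0.156, -0.001], [0.156, 0.988, 0.0], [0.001, 0.0, -1.0]]
wrist_force: [0.1, -0.2, -0.2]
gripper_width: 0.003
gripper_force: 0.0
```

```bash
python3 - <<'E'
from h import *; from station import r; import pickle
s=r.sense(); p=s["tcp_pos"];R=s["ee_rot"]; print(s["time_s"],p,R.round(3),s["wrist_force"],s["joints"].round(1),s["gripper_width"])
c=r.capture("wrist"); pickle.dump((c,s),open("w5.pkl","wb")); cv2.imwrite("pics/w5.png",c["pixels"][:,:,::-1])
E
```

```text
15.45 [ 0.42316229 -0.14285623  0.24825834] [[-0.988  0.156 -0.001]
 [ 0.156  0.988  0.   ]
 [ 0.001  0.    -1.   ]] [ 0.13823936 -0.24647672 -0.24622449] [   2.3    3.7  -21.7   -0.   -64.7 -101.3] 0.003323817211187143
```

View pics/w5.png

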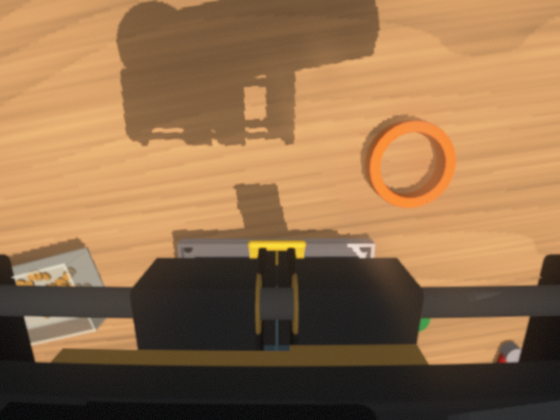

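The wrist view shows the yellow latch end with its outer edge at (277,242), centred laterally under the closed fingers, and nothing in the way below.

```bash
python3 - <<'E'
from h import *; import pickle
c,s=pickle.load(open("w5.pkl","rb"))
a=np.radians(-8.75);X=np.array([np.cos(a),np.sin(a)])
for z in (.108,.115,.122):
    W=unproj(c,[(277,242)],z)[0]; print(z,W,(W[:2]-[.5823,-.1675])@X,(W[:2]-s["tcp_pos"][:2])@X)
E
```

```text
0.108 [ 0.45808979 -0.1476749   0.108     ] -0.1257804543180371 0.03525402647796614
0.115 [ 0.45547463 -0.14727984  0.115     ] -0.1284252694857188 0.03260921131028446
0.122 [ 0.45285948 -0.14688477  0.122     ] -0.13107008465340053 0.02996439614260272
```

Request:
{"api": "servo_tool", "payload": {"commands": [[[1, 0, 0, 12, 0, 0, 0], [1, 0, 0, 34, 0, 0, 0], [1, 0, 0, 58, 0, 0, 0], [1, 0, 0, 82, 0, 0, 0], [1, 0, 0, 106, 0, 0, 0]]]}}

```text
time_s: 16.0
tcp_pos: [0.4242, -0.143, 0.1416]
ee_rot: [[-0.988, 0.153, -0.001], [0.153, 0.988, 0.0], [0.001, 0.0, -1.0]]
wrist_force: [1.2, 0.3, -0.9]
gripper_width: 0.002
gripper_force: 0.0
```

Request:
{"api": "servo_tool", "payload": {"commands": [[[1, 0, 0, 18, 0, 0, 0], [1, 0, 0, 32, 0, 0, 0], [1, 0, 0, 41, 0, 0, 0], [1, 0, 0, 45, 0, 0, 0], [1, 0, 0, 46, 0, 0, 0]]]}}

```text
time_s: 16.5
tcp_pos: [0.4245, -0.143, 0.0966]
ee_rot: [[-0.988, 0.153, -0.001], [0.153, 0.988, -0.0], [0.001, -0.0, -1.0]]
wrist_force: [0.2, -0.6, 0.2]
gripper_width: 0.002
gripper_force: 0.0
```

Request:
{"api": "servo_tool", "payload": {"commands": [[[1, -3, 0, 0, 0, 0, 0], [1, -7, 0, 0, 0, 0, 0], [1, -11, 0, 0, 0, 0, 0], [1, -15, 0, 0, 0, 0, 0], [1, -19, 0, 0, 0, 0, 0]]]}}

```text
time_s: 17.0
tcp_pos: [0.4438, -0.146, 0.097]
ee_rot: [[-0.988, 0.154, 0.0], [0.154, 0.988, -0.0], [-0.0, 0.0, -1.0]]
wrist_force: [0.0, 0.8, 0.9]
gripper_width: 0.006
gripper_force: 0.9
```

Request:
{"api": "servo_tool", "payload": {"commands": [[[1, -2, 0, 0, 0, 0, 0], [1, -4, 0, 0, 0, 0, 0], [1, -6, 0, 0, 0, 0, 0], [1, -8, 0, 0, 0, 0, 0], [1, -10, 0, 0, 0, 0, 0]]]}}

```text
time_s: 17.5
tcp_pos: [0.4533, -0.1475, 0.0969]
ee_rot: [[-0.988, 0.154, 0.0], [0.154, 0.988, -0.0], [-0.0, -0.0, -1.0]]
wrist_force: [-1.2, -0.4, 0.4]
gripper_width: 0.009
gripper_force: 0.8
```

Request:
{"api": "servo_tool", "payload": {"commands": [[[1, -2, 0, 0, 0, 0, 0], [1, -4, 0, 0, 0, 0, 0], [1, -6, 0, 0, 0, 0, 0], [1, -8, 0, 0, 0, 0, 0], [1, -10, 0, 0, 0, 0, 0]]]}}

```text
time_s: 18.0
tcp_pos: [0.4633, -0.149, 0.0968]
ee_rot: [[-0.988, 0.154, 0.0], [0.154, 0.988, -0.0], [-0.0, 0.0, -1.0]]
wrist_force: [-0.7, 0.3, 1.4]
gripper_width: 0.008
gripper_force: 0.6
```

Request:
{"api": "servo_tool", "payload": {"commands": [[[1, -2, 0, 0, 0, 0, 0], [1, -4, 0, 0, 0, 0, 0], [1, -6, 0, 0, 0, 0, 0], [1, -8, 0, 0, 0, 0, 0], [1, -10, 0, 0, 0, 0, 0]]]}}

```text
time_s: 18.5
tcp_pos: [0.4731, -0.1506, 0.0969]
ee_rot: [[-0.988, 0.154, 0.0], [0.154, 0.988, -0.0], [-0.0, 0.0, -1.0]]
wrist_force: [-1.0, -0.8, 0.7]
gripper_width: 0.002
gripper_force: 0.4
```

Request:
{"api": "servo_tool", "payload": {"commands": [[[1, -1, 0, 0, 0, 0, 0], [1, -2, 0, 0, 0, 0, 0], [1, -3, 0, 0, 0, 0, 0], [1, -4, 0, 0, 0, 0, 0], [1, -5, 0, 0, 0, 0, 0]]]}}

```text
time_s: 19.0
tcp_pos: [0.4779, -0.1513, 0.0969]
ee_rot: [[-0.988, 0.154, 0.0], [0.154, 0.988, -0.0], [-0.0, -0.0, -1.0]]
wrist_force: [0.0, -0.3, 0.5]
gripper_width: 0.004
gripper_force: 0.4
```

Request:
{"api": "servo_tool", "payload": {"commands": [[[1, -0.8, 0, 0, 0, 0, 0], [1, -1.6, 0, 0, 0, 0, 0], [1, -2.4, 0, 0, 0, 0, 0], [1, -3.2, 0, 0, 0, 0, 0], [1, -4, 0, 0, 0, 0, 0]]]}}

```text
time_s: 19.5
tcp_pos: [0.4817, -0.1519, 0.0968]
ee_rot: [[-0.988, 0.154, -0.0], [0.154, 0.988, 0.0], [0.0, -0.0, -1.0]]
wrist_force: [-2.2, 0.2, 1.2]
gripper_width: 0.01
gripper_force: 1.1
```

Request:
{"api": "servo_tool", "payload": {"commands": [[[1, -0.4, 0, 0, 0, 0, 0], [1, -0.8, 0, 0, 0, 0, 0], [1, -1.2, 0, 0, 0, 0, 0], [1, -1.6, 0, 0, 0, 0, 0], [1, -2, 0, 0, 0, 0, 0]]]}}

```text
time_s: 20.0
tcp_pos: [0.482, -0.1521, 0.0967]
ee_rot: [[-0.988, 0.154, -0.004], [0.154, 0.988, 0.0], [0.004, -0.0, -1.0]]
wrist_force: [-6.4, 3.0, 5.4]
gripper_width: 0.006
gripper_force: 3.5
```

The latch has hit solid at the end stop (end ≈ 92 mm from centre, 91 nominal). One gentle extra nudge to be sure, then I back off.

Request:
{"api": "servo_tool", "payload": {"commands": [[[1, -0.3, 0, 0, 0, 0, 0], [1, -0.6, 0, 0, 0, 0, 0], [1, -0.9, 0, 0, 0, 0, 0], [1, -0.9, 0, 0, 0, 0, 0], [1, -0.9, 0, 0, 0, 0, 0]]]}}

```text
time_s: 20.5
tcp_pos: [0.482, -0.1521, 0.0967]
ee_rot: [[-0.988, 0.154, -0.005], [0.154, 0.988, 0.001], [0.005, -0.0, -1.0]]
wrist_force: [-8.3, 3.6, 7.8]
gripper_width: 0.003
gripper_force: 4.2
```

Request:
{"api": "servo_tool", "payload": {"commands": [[[1, 1, 0, 0, 0, 0, 0], [1, 3, 0, 0, 0, 0, 0], [1, 8, 0, 0, 0, 0, 0], [1, 18, 0, 0, 0, 0, 0], [1, 32, 0, 0, 0, 0, 0]]]}}

```text
time_s: 21.0
tcp_pos: [0.4532, -0.1474, 0.0968]
ee_rot: [[-0.988, 0.154, 0.001], [0.154, 0.988, -0.0], [-0.001, 0.0, -1.0]]
wrist_force: [-0.6, -0.6, -1.1]
gripper_width: 0.007
gripper_force: 0.0
```

Request:
{"api": "servo_tool", "payload": {"commands": [[[1, 15, 0, -5, 0, 0, 0], [1, 30, 0, -25, 0, 0, 0], [1, 40, 0, -60, 0, 0, 0], [1, 45, 0, -95, 0, 0, 0], [1, 45, 0, -120, 0, 0, 0]]]}}

```text
time_s: 21.5
tcp_pos: [0.4078, -0.1405, 0.2196]
ee_rot: [[-0.988, 0.153, 0.004], [0.153, 0.988, -0.0], [-0.004, 0.0, -1.0]]
wrist_force: [1.3, -0.2, -0.8]
gripper_width: 0.003
gripper_force: 0.0
```

```bash
python3 - <<'E'
from h import *; from station import r
s=r.sense(); print(s["time_s"],s["tcp_pos"],s["wrist_force"])
c=r.capture("scene"); t=r.capture("top")
a=cv2.resize(c["pixels"][155:255,175:325,::-1],None,fx=5,fy=5,interpolation=cv2.INTER_CUBIC)[:500,:750]
cv2.imwrite("pics/s6.png",a)
for q,b in ((c,(220,150,285,215)),(t,(315,200,350,245))):
  for k in blobs(q,(20,120,80),(36,255,255),b,5): print(np.round(k,1),unproj(q,k[1:],.12)[0].round(4))
E
```

```text
21.5 [ 0.40784141 -0.14049855  0.2195508 ] [ 1.33809161 -0.15314125 -0.80523637]
[ 87.  247.7 177.8] [ 0.4978 -0.1568  0.12  ]
[109.  333.9 218.8] [ 0.4998 -0.1544  0.12  ]
```

View pics/s6.png

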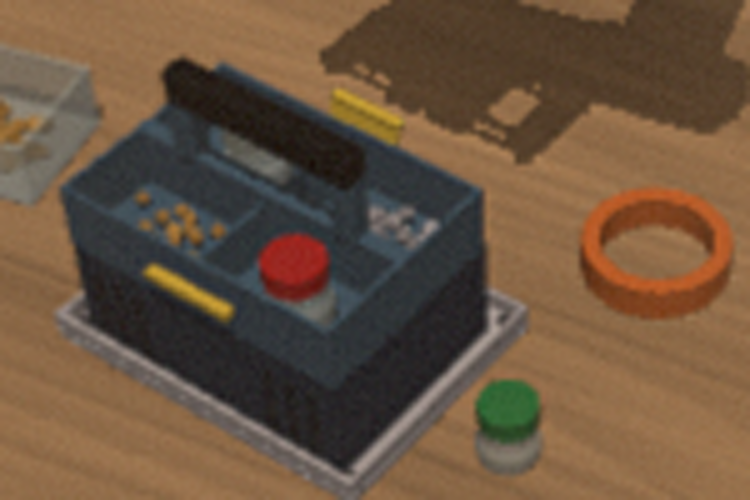

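The view shows the tray home with both jars, the latch standing upright against its edge at crop (367,117), and the other objects where they were. I hand in.

```bash
python3 -c "
from station import r
print(r.finish_job())"
```

```text
the job is handed in; nothing more can be done
None
```

I handed the job in at about 21.5 s. The tray sits fully home on the case with both jars in it, and the yellow latch is pushed closed to its stop. The gripper is clear of everything, and the bystanders I could see in the last picture hadn't moved.

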